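# Gauge a parallel, then hold the spring tweezers at its height

## Robot

A 6-joint arm with a two-finger parallel gripper is mounted at the origin on a cart in front of the work surface, level with it; the furniture and walls round the work are solid. World frame = base frame: x ahead of the robot, y to its left, z up, the work surface at z = 0. Lengths are in m, angles in rad, forces in N, time in s.
With the tool pointing down it reaches from about 0.35 to 0.775 m from the base axis. Payload 7.3 kg.
Tool frame: the origin (TCP) lies on the front face of the gripper's body, between the roots of the fingers; the fingertips stand 66 mm ahead of it and the grasp point (between the pads) lies 47 mm ahead of it; z points along the fingers, y is the direction in which the jaws open and shut (so a half turn about z gives the same grasp; the last joint's range is limited). The gripper opens to 92 mm and grips with 3 to 60 N. Pads are 19 mm wide; open, the fingers measure 130 mm over their backs; the gripper's body (75 mm by 190 mm) begins 47 mm behind the grasp point.
Start: joints at [-0.146, 0.342, 1.524, -0, 1.275, -0.146], TCP at [0.525, 0, 0.292] pointing down, gripper open.
Joint ranges: [-2.53, 2.53], [-0.77, 2.02], [0.04, 2.7], [-1, 4.14], [0.28, 2.66], [-3.11, 3.11]. Speed limits (rad/s): [2.57, 2.57, 3.14, 3.14, 3.14, 3.14].

## Interface

Orientations are given as [roll, pitch, yaw] about the fixed x, y, z axes, in that order (R = Rz(yaw) Ry(pitch) Rx(roll)).
In Python, from cell import observe, read_camera, hand_in, search_frame, tip_of gives the robot as it stands. The module is installed in compiled form; this text tells all that it offers.
- The arm moves only by the tool apply_moves, never from a script. Its argument "motion" is a list of rows, each an object with "offset": the shift along the tool's x, y, z in mm, a list of three; "rotation": the turn, a rotation vector about the tool's x, y, z in rad, a list of three. In form: [{"offset": [x, y, z], "rotation": [rx, ry, rz]}, ...]. A call has 1 to 12 rows; each row shifts and turns the pose as measured when the row begins, along the tool's axes as they then stand; what a row does not reach is not made up. A row lasts 1/12 s, in which the tool goes at most 41.7 mm and 7.16 degrees, less where a joint would pass 70% of its speed; a pose out of reach is approached as far as the arm can. A call with a gripper value outside its range is refused whole. "grip" is the closure, from 0 (fully open) to 1 (shut), set as the call begins (left out, the last holds). The fingers move at their own pace and stop on an object; "grip_force" is the grip in N (left out, the last holds). Time passes only in rows, so rows that do not move let the fingers close. It gives the time, the measured TCP pose, the force and the opening at its end, in the units of the state.
- observe(): the state, without advancing time (a new reading comes with each control period).
- read_camera(name): name is "scene" or "side" or "wrist"; returns a dict with "img" (420x560x3 uint8, red, green, blue), "camera_matrix" (3x3 intrinsics, pixels), "R" (3x3) and "t" (3): a world point X has camera coordinates R X + t; the wrist camera has in their place "tool_from_camera" (4x4, takes a point from camera to tool coordinates, whose origin is the TCP and whose axes are the flange's). Camera axes: x right, y down, z forward; pixel columns grow to the right and rows downward; lengths in m; the calibration is good to about 2 mm. A picture is of the moment at which its call begins: read the wrist's pose just before it. There is no depth.
- hand_in(): hands the job in, once; it reports no verdict.
Trained networks look in a picture, given as the dict that the camera call returned (one of the last four; its "shot" number tells which), for a name from the list of things; names that differ only in an ending like _2 or _b are one class to them, and where a whole thing is asked for, a point or a joint stands for the part that bears it (a point fixed in the world has none). Each returns a list of dicts, best first, with "score" (0 to 1); they miss things now and then, are a little off and sometimes report something else, mostly with a low value. They report only what shows in the picture. A call takes as long as a camera call.
- search_frame(query, picture): "location" ([x, y, z] in m, in world coordinates, good to about 4 mm: the middle of the surface that is visible of it).
- tip_of(query, picture): "location" ([x, y, z] in m, in world coordinates, good to about 4 mm: a listed point, or the origin of a listed thing).
The state is a dict: "time": time; "qpos": joint angles; "qvel": joint speeds; "joint_efforts": joint torques, N m; "tool_pos": TCP position; "tool_rot": TCP orientation; "contact_force": force on the tool from outside, world axes, zero at the start; "torque": the same for the moment, N m; "opening": finger opening in m.
Only numpy, scipy, OpenCV 4.12 (cv2) and the standard library are available. Lean on these libraries where they do the work, as an engineer would, in place of code of your own. Each camera call takes 0.05 s, during which the arm holds its last target.

## Task

First press the button of the drop-foot gauge down until its foot rests on the steel parallel lying under it, keep it there for about a second to read the height, and let it spring back up. Then grip the spring tweezers by their finger pads, lift them about 15 cm above the plate and squeeze them until the gap between their tips equals the height just gauged (the pointer then stands at one of the three lines on their scale: 10, 16 or 22 mm), and finish while still holding them in the air, steady at that gap. Leave the parallels and the other things on the plate where they are.

Things in the scene. Friction and masses are not known exactly. Their poses are not given: they have to be found in the camera images.
- gauge_foot (a joint): the gauge's reading: height in m of the flat underside of its foot above the plate, 0.042 when released; it falls as the black button is pressed down, against a spring of 1.5 N (up) to 4 N (down). Once the foot stands on a part it falls no further and reads that part's height
- gauge_button (a point): centre of the flat top of the gauge's black button, a disc 38 mm across, 158 mm above the plate when released; it moves straight down with the foot, by 20 to 32 mm here. The gauge is a fixed grey stand: its round column (22 mm thick, 130 mm tall) stands 85 mm from the button along this point's +x axis (away from the robot), joined by an arm whose top is 105 mm above the plate
- foot_face (a point): centre of the underside of the gauge's foot, a steel disc 18 mm across, straight below the button
- parallel_10_mid (a point): ground steel parallel, a rectangular bar 60 mm long (its y axis), 16 mm wide (x) and 10 mm tall (z) with two cross holes, lying loose on the plate; the point is its centre. One of the three parallels (10, 16 and 22 mm tall) lies under the gauge's foot, the other two lie beside the gauge; which is which changes
- parallel_16_mid (a point): ground steel parallel, a rectangular bar 60 mm long (its y axis), 16 mm wide (x) and 16 mm tall (z) with two cross holes, lying loose on the plate; the point is its centre. One of the three parallels (10, 16 and 22 mm tall) lies under the gauge's foot, the other two lie beside the gauge; which is which changes
- parallel_22_mid (a point): ground steel parallel, a rectangular bar 60 mm long (its y axis), 16 mm wide (x) and 22 mm tall (z) with two cross holes, lying loose on the plate; the point is its centre. One of the three parallels (10, 16 and 22 mm tall) lies under the gauge's foot, the other two lie beside the gauge; which is which changes
- tweezers: loose spring tweezers (105 g, steel), origin 9 mm under tweezers_mid, same axes. A scale bar fixed to the left blade near the tips lies across the top of both, 17 mm above the underside, with three dark lines; the pointer on the right blade starts to the right of all lines, and as the tips close it comes to the first line at a gap of 22 mm, the second at 16 mm, the third at 10 mm
- tweezers_mid (a point): the point midway between the tweezers' two dark ribbed finger pads, half-way up; x to the tips (50 mm ahead), y to the left blade, z up; the bridge ends 99 mm behind. The pads, on the outsides of the blades, are 34 mm long and 18 mm tall; pinch them along y from above. Width over the pads: about 48 mm released, 43.3 at a tip gap of 22 mm, 39.4 at 16 mm, 35.5 at 10 mm
- rest: fixed grey-painted rest on which the tweezers lie, their pads above its origin (on the plate), tips to its +x. Two supports 32 mm tall, 71 to 101 mm behind and 40 to 46 mm ahead of the origin, carry them on a foot plate 6 mm thick and 52 mm wide; between the supports there is room for fingertips beside and below the pads down to 8 mm above the plate
- tip_left (a point): inner face of the left tip at its end; the distance between the two tip points is the tip gap, 30 mm when released
- tip_right (a point): inner face of the right tip at its end
- blade_left (a joint): closing angle of the left blade in rad: 0 released, 0.105 at most. The blades hinge 80 mm behind the pads' middle and 130 mm behind the tips, so the tip gap in mm is 30 - 130 x (blade_left + blade_right). Each blade's spring pushes on a finger with about 3.4 N when released, 6 N at a gap of 22 mm and 10 N at 10 mm
- blade_right (a joint): closing angle of the right blade, likewise
- v_block_1: bystander: loose steel V-block, 33x40x34 mm, origin under its centre
- v_block_2: bystander: loose steel V-block, 33x40x34 mm, origin under its centre
- hex_key: bystander: loose L-shaped hexagon key, 33x82x5 mm, origin under its centre
- housing_18: bystander: loose round aluminium housing, 46 mm across, 38 mm tall, origin under its centre

How it is judged:
By the outcome, as a careful person would: the job done as asked, in the order asked, and still so for the second after the job is handed in, while the arm keeps its last pose, push and grip.
It also fails if it takes over 42 s, if anything falls off the work surface, if the arm or the gripper's body presses on something with over 40 N, if the wrist force passes 120 N, or if a joint passes its speed limit or range.

## Working session

There is one attempt and no reset: what is moved stays moved. The work goes in short steps, Python scripts to look and compute and a tool call to move; the robot and the scene stay as the last step left them, time stands still between calls to the robot, and variables do not carry over. Pictures are saved under pics/ and viewed, and the job is handed in when it is done.

Besides the shell and the picture viewer there is one more tool, called by a JSON object that holds its "method" and its "body", one argument or row to a line. apply_moves: Moves the arm, as the interface text tells. Its arguments: {"type":"object","properties":{"motion":{"type":"array"},"grip":{"type":"number"},"grip_force":{"type":"number"}},"required":["motion"]}

```bash
mkdir -p pics
cat > h.py <<'E'
import numpy as np, cv2
from cell import observe, read_camera, hand_in, search_frame, tip_of
def save(p,n): cv2.imwrite('pics/'+n+'.png', cv2.cvtColor(p['img'],cv2.COLOR_RGB2BGR))
def proj(p,X):
    c=p['R']@np.array(X)+p['t']; u=p['camera_matrix']@c; return u[:2]/u[2]
E
python3 - <<'E'
from h import *
np.set_printoptions(precision=4,suppress=True)
s=observe(); print(s)
for n in ['scene','side']:
    p=read_camera(n); save(p,n+'1')
    for q in ['gauge_button','foot_face','tweezers_mid','tip_left','tip_right','rest','tweezers','parallel_10_mid','parallel_16_mid','parallel_22_mid']:
        r=tip_of(q,p); print(n,q,[(np.round(x['location'],4),round(x['score'],2)) for x in r[:3]])
E
```

```text
{'time': 0.0, 'qpos': array([-0.146 ,  0.3427,  1.525 , -0.    ,  1.2754, -0.146 ]), 'qvel': array([-0.0011, -0.0005,  0.0009,  0.0004, -0.    , -0.0008]), 'joint_efforts': array([  0.0008, -43.1246, -24.422 ,   0.0718,   0.0559,  -0.0001]), 'tool_pos': array([0.5247, 0.0001, 0.2915]), 'tool_rot': array([-3.1401, -0.0002,  1.5708]), 'contact_force': array([-0.2531, -0.8003,  0.2177]), 'torque': array([ 0.0189, -0.0427, -0.0037]), 'opening': 0.09154682438673957}
scene gauge_button [(array([ 0.5113, -0.2959,  0.1598]), 0.64)]
scene foot_face []
scene tweezers_mid [(array([0.5231, 0.1745, 0.0422]), 0.78)]
scene tip_left [(array([0.5685, 0.1634, 0.0358]), 0.76)]
scene tip_right [(array([0.5609, 0.1375, 0.0378]), 0.57)]
scene rest [(array([0.5174, 0.1754, 0.0014]), 0.84)]
scene tweezers [(array([0.5195, 0.1749, 0.0316]), 0.71)]
scene parallel_10_mid [(array([ 0.5015, -0.2118,  0.0052]), 0.63)]
scene parallel_16_mid [(array([ 0.514 , -0.3023,  0.0079]), 0.81)]
scene parallel_22_mid [(array([ 0.4625, -0.2142,  0.0139]), 0.73)]
side gauge_button [(array([0.5555, 0.1317, 0.0357]), 0.22)]
side foot_face [(array([0.5657, 0.163 , 0.0393]), 0.73), (array([ 0.459 , -0.2128,  0.0063]), 0.6), (array([ 0.5129, -0.2959,  0.0403]), 0.47)]
side tweezers_mid [(array([0.5177, 0.1689, 0.0415]), 0.85), (array([ 0.5141, -0.2959,  0.0416]), 0.63)]
side tip_left [(array([0.5681, 0.1601, 0.0388]), 0.69)]
side tip_right [(array([0.5564, 0.1315, 0.0394]), 0.5)]
side rest [(array([ 0.5155,  0.1773, -0.003 ]), 0.92)]
side tweezers [(array([0.52  , 0.1743, 0.0295]), 0.97), (array([ 0.4976, -0.2075,  0.004 ]), 0.4)]
side parallel_10_mid [(array([ 0.5024, -0.2096,  0.0043]), 0.44)]
side parallel_16_mid [(array([ 0.514 , -0.3008,  0.0101]), 0.57)]
side parallel_22_mid [(array([0.5677, 0.162 , 0.0383]), 0.6), (array([ 0.4626, -0.2139,  0.0076]), 0.45)]
```

View pics/scene1.png

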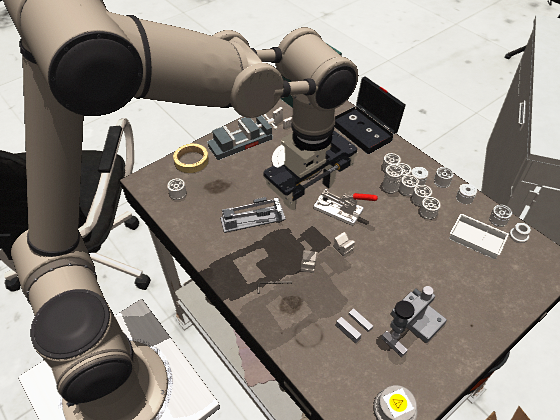

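View pics/side1.png

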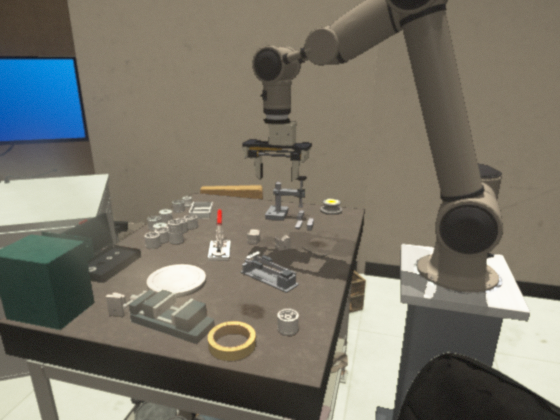

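{"method": "apply_moves", "body": {
  "motion": [
    {"offset":[-37,0,0],"rotation":[0,0,0]},
    {"offset":[-37,0,0],"rotation":[0,0,0]},
    {"offset":[-37,0,0],"rotation":[0,0,0]},
    {"offset":[-37,0,0],"rotation":[0,0,0]},
    {"offset":[-37,0,0],"rotation":[0,0,0]},
    {"offset":[-37,0,0],"rotation":[0,0,0]},
    {"offset":[-20,0,0],"rotation":[0,0,0]},
    {"offset":[0,0,0],"rotation":[0,0,0]}
  ],
  "grip": 1,
  "grip_force": 20
}}

```text
time: 1.77
tool_pos: [0.5258, -0.2504, 0.2919]
tool_rot: [3.14, 0.0, 1.578]
contact_force: [-0.3, 0.5, 0.6]
opening: 0.043
```

```bash
cat >> h.py <<'E'
from scipy.spatial.transform import Rotation as Ro
def wrist():
    s=observe(); p=read_camera('wrist'); T=np.eye(4); T[:3,:3]=Ro.from_euler('xyz',s['tool_rot']).as_matrix(); T[:3,3]=s['tool_pos']
    C=np.linalg.inv(T@p['tool_from_camera']); p['R_']=C[:3,:3]; p['t_']=C[:3,3]; return s,p
def projw(p,X):
    c=p['R_']@np.array(X)+p['t_']; u=p['camera_matrix']@c; return u[:2]/u[2]
def ray(p,uv,z,R=None,t=None):
    R=p['R_'] if 'R_' in p else p['R']; t=p['t_'] if 'R_' in p else p['t']
    d=R.T@np.linalg.inv(p['camera_matrix'])@np.array([uv[0],uv[1],1.]); o=-R.T@t
    return o+d*(z-o[2])/d[2]
E
python3 - <<'E'
from h import *
np.set_printoptions(precision=4,suppress=True)
s,p=wrist(); save(p,'w1'); print(s['time'],s['tool_pos'],s['tool_rot'],s['contact_force'],s['opening'])
for q in ['gauge_button','parallel_10_mid','parallel_16_mid','parallel_22_mid']:
    r=tip_of(q,p); print(q,[(np.round(x['location'],4),round(x['score'],2),projw(p,x['location'])) for x in r[:3]])
p=read_camera('scene'); save(p,'scene2'); 
cv2.imwrite('pics/s2z.png',cv2.resize(cv2.cvtColor(p['img'][250:400,300:480],cv2.COLOR_RGB2BGR),None,fx=4,fy=4,interpolation=cv2.INTER_CUBIC))
E
```

```text
1.7667 [ 0.5258 -0.2504  0.2919] [3.1396 0.0001 1.5783] [-0.258   0.4858  0.5763] 0.04296472317871432
gauge_button [(array([ 0.5161, -0.2949,  0.1546]), 0.66, array([268.6681, 270.5386])), (array([ 0.5023, -0.2091,  0.008 ]), 0.37, array([261.1154, 149.244 ]))]
parallel_10_mid [(array([ 0.5003, -0.2085,  0.0056]), 0.96, array([259.5583, 148.5813]))]
parallel_16_mid [(array([ 0.5157, -0.2959,  0.0054]), 0.56, array([272.3929, 218.4837]))]
parallel_22_mid [(array([ 0.461 , -0.216 ,  0.0066]), 0.84, array([226.8509, 154.7601]))]
```

View pics/w1.png

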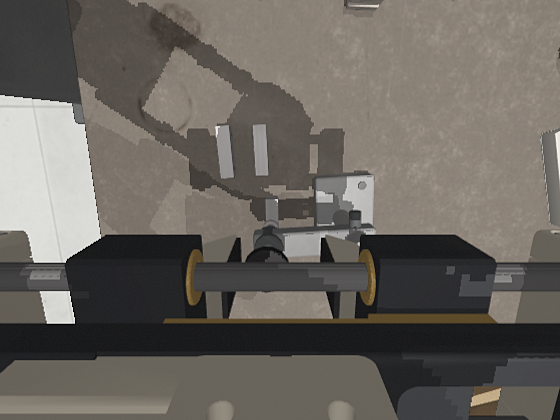

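View pics/s2z.png

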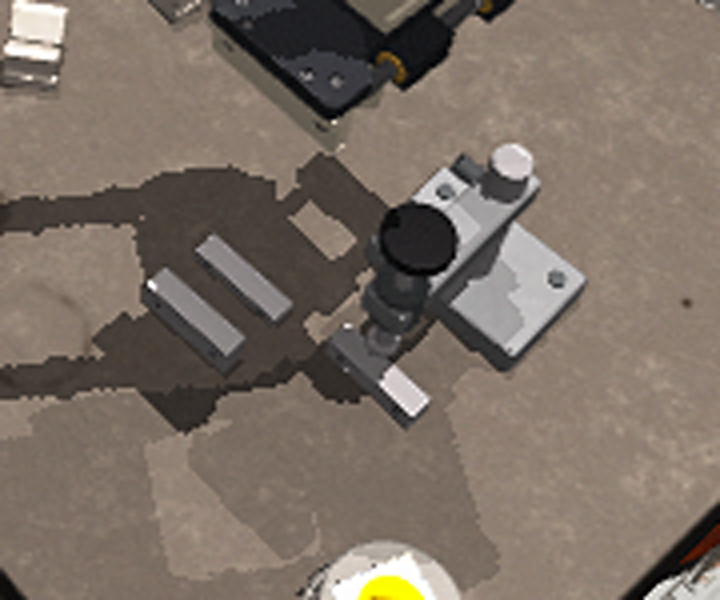

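Run:
```python
from h import *
np.set_printoptions(precision=4,suppress=True)
p=read_camera('scene'); print(ray(p,(404.6,309.6),.158)); print(observe()['opening'])
g=p['img'][290:330,380:425].max(axis=2); m=((g<45)*255).astype('uint8')
n,l,st,c=cv2.connectedComponentsWithStats(m)
for i in range(1,n):
    if st[i,4]>40: print(st[i],c[i]+[380,290], ray(p,c[i]+[380,290],.156))
```

```text
[ 0.5144 -0.2971  0.158 ]
0.014950439013004649
[ 15  11  19  23 292] [403.8356 309.774 ] [ 0.5141 -0.2958  0.156 ]
[13 28 13 12 56] [398.8393 323.7857] [ 0.4841 -0.3102  0.156 ]
```

{"method": "apply_moves", "body": {
  "motion": [
    {"offset":[-36,-10,0],"rotation":[0,0,0]},
    {"offset":[-8,-2,0],"rotation":[0,0,-0.008]},
    {"offset":[0,0,20],"rotation":[0,0,0]},
    {"offset":[0,0,20],"rotation":[0,0,0]},
    {"offset":[0,0,0],"rotation":[0,0,0]}
  ]
}}

```text
time: 2.53
tool_pos: [0.5171, -0.2855, 0.2542]
tool_rot: [3.135, 0.002, 1.602]
contact_force: [-0.0, -0.2, -0.6]
opening: 0.0004
```

{"method": "apply_moves", "body": {
  "motion": [
    {"offset":[-10,-3,0],"rotation":[0,0,0.03]},
    {"offset":[0,0,15],"rotation":[0,0,0]},
    {"offset":[0,0,5],"rotation":[0,0,0]},
    {"offset":[0,0,0],"rotation":[0,0,0]}
  ]
}}

```text
time: 2.87
tool_pos: [0.5156, -0.2957, 0.2372]
tool_rot: [3.132, 0.004, 1.57]
contact_force: [-0.0, -0.3, 0.4]
opening: 0.0005
```

{"method": "apply_moves", "body": {
  "motion": [
    {"offset":[0,-1,8],"rotation":[0,0,0]},
    {"offset":[0,0,8],"rotation":[0,0,0]},
    {"offset":[0,0,8],"rotation":[0,0,0]},
    {"offset":[0,0,4],"rotation":[0,0,0]},
    {"offset":[0,0,0],"rotation":[0,0,0]}
  ]
}}

```text
time: 3.28
tool_pos: [0.516, -0.2967, 0.2106]
tool_rot: [3.127, 0.008, 1.569]
contact_force: [-0.6, -0.0, 2.7]
opening: 0.0002
```

Run:
```python
from h import *
np.set_printoptions(precision=4,suppress=True)
s=observe(); print(s['tool_pos'],s['contact_force'],s['torque'],s['time'])
p=read_camera('scene'); 
cv2.imwrite('pics/s3z.png',cv2.resize(cv2.cvtColor(p['img'][250:400,300:480],cv2.COLOR_RGB2BGR),None,fx=4,fy=4,interpolation=cv2.INTER_CUBIC))
```

```text
[ 0.516  -0.2967  0.2106] [-0.5942 -0.043   2.6998] [ 0.0339  0.1267 -0.024 ] 3.2833
```

View pics/s3z.png

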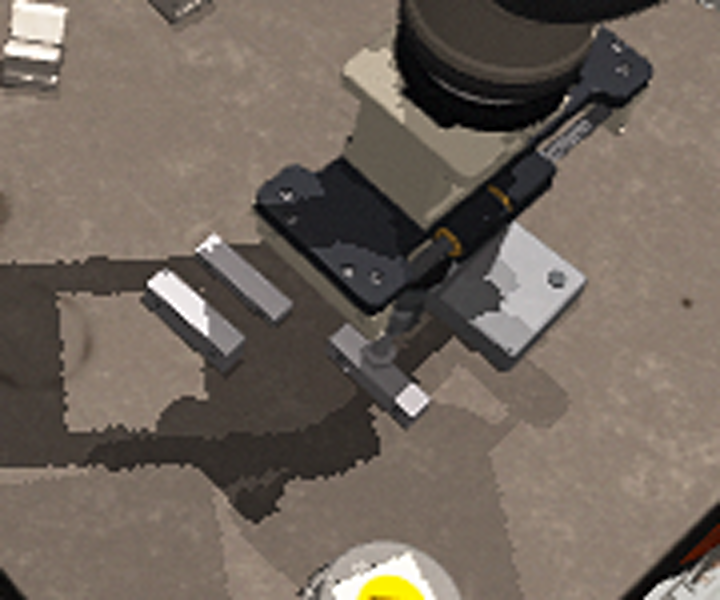

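{"method": "apply_moves", "body": {
  "motion": [
    {"offset":[0,-1,4],"rotation":[0.014,0.008,0]},
    {"offset":[0,0,4],"rotation":[0,0,0]},
    {"offset":[0,0,3],"rotation":[0,0,0]}
  ]
}}

```text
time: 3.58
tool_pos: [0.5158, -0.2971, 0.201]
tool_rot: [3.14, 0.001, 1.569]
contact_force: [0.2, 0.2, 3.0]
opening: 0.0
```

{"method": "apply_moves", "body": {
  "motion": [
    {"offset":[0,0,3],"rotation":[0,0,0]},
    {"offset":[0,0,1],"rotation":[0,0,0]}
  ]
}}

```text
time: 3.75
tool_pos: [0.5158, -0.2971, 0.1976]
tool_rot: [3.14, 0.001, 1.569]
contact_force: [-3.9, 3.1, 17.6]
opening: 0.0006
```

{"method": "apply_moves", "body": {
  "motion": [
    {"offset":[0,0,0],"rotation":[0,0,0]},
    {"offset":[0,0,0.3],"rotation":[0,0,0]},
    {"offset":[0,0,0.2],"rotation":[0,0,0]}
  ]
}}

```text
time: 4.0
tool_pos: [0.5158, -0.2971, 0.1978]
tool_rot: [3.139, 0.002, 1.569]
contact_force: [-0.7, 0.9, 4.9]
opening: 0.0004
```

Run:
```python
from h import *
np.set_printoptions(precision=4,suppress=True)
s=observe(); print(s['tool_pos'],s['contact_force'],s['torque'],s['time'])
p=read_camera('scene'); 
cv2.imwrite('pics/s4z.png',cv2.resize(cv2.cvtColor(p['img'][250:400,300:480],cv2.COLOR_RGB2BGR),None,fx=4,fy=4,interpolation=cv2.INTER_CUBIC))
```

```text
[ 0.5158 -0.2971  0.1978] [-0.75    0.8735  4.8966] [0.1631 0.2034 0.0066] 4.0
```

View pics/s4z.png

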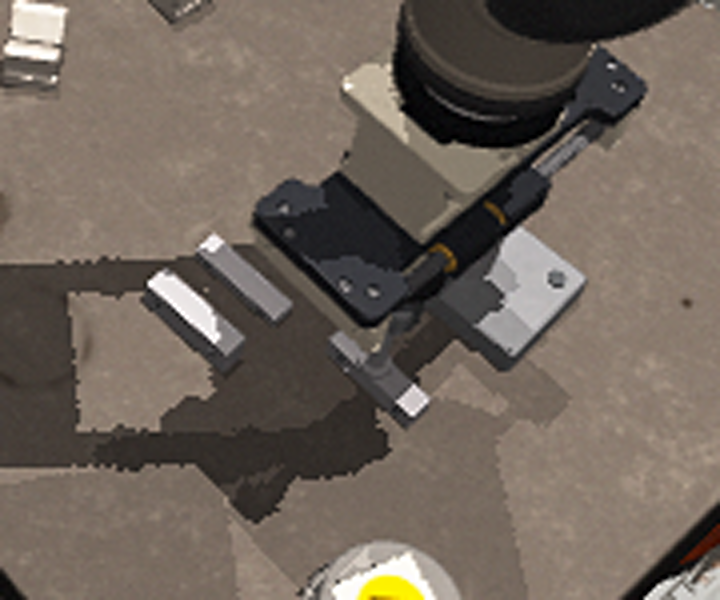

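{"method": "apply_moves", "body": {
  "motion": [
    {"offset":[0,0,0.7],"rotation":[0,0,0]},
    {"offset":[0,0,0.5],"rotation":[0,0,0]},
    {"offset":[0,0,0.5],"rotation":[0,0,0]},
    {"offset":[0,0,0.5],"rotation":[0,0,0]}
  ]
}}

```text
time: 4.38
tool_pos: [0.5157, -0.297, 0.1977]
tool_rot: [3.138, 0.003, 1.569]
contact_force: [-2.4, 1.4, 7.8]
opening: 0.0005
```

{"method": "apply_moves", "body": {
  "motion": [
    {"offset":[0,0,0.6],"rotation":[0.003,0.003,0]},
    {"offset":[0,0,0.6],"rotation":[0,0,0]},
    {"offset":[0,0,0.6],"rotation":[0,0,0]},
    {"offset":[0,0,0.6],"rotation":[0,0,0]},
    {"offset":[0,0,0.6],"rotation":[0,0,0]},
    {"offset":[0,0,0.6],"rotation":[0,0,0]},
    {"offset":[0,0,0.6],"rotation":[0,0,0]},
    {"offset":[0,0,0.6],"rotation":[0,0,0]},
    {"offset":[0,0,0.6],"rotation":[0,0,0]},
    {"offset":[0,0,0.6],"rotation":[0,0,0]},
    {"offset":[0,0,0.6],"rotation":[0,0,0]},
    {"offset":[0,0,0.6],"rotation":[0,0,0]}
  ]
}}

```text
time: 5.38
tool_pos: [0.5156, -0.297, 0.1977]
tool_rot: [3.137, 0.003, 1.57]
contact_force: [-1.5, 1.7, 9.4]
opening: 0.0004
```

{"method": "apply_moves", "body": {
  "motion": [
    {"offset":[0,0,-8],"rotation":[0,0,0]},
    {"offset":[0,0,-12],"rotation":[0,0,0]},
    {"offset":[0,0,-20],"rotation":[0,0,0]},
    {"offset":[0,0,-30],"rotation":[0,0,0]},
    {"offset":[0,0,-25],"rotation":[0,0,0]},
    {"offset":[0,0,0],"rotation":[0.004,0.003,0]}
  ]
}}

```text
time: 5.88
tool_pos: [0.5148, -0.2964, 0.2942]
tool_rot: [-3.137, -0.003, 1.57]
contact_force: [1.0, -0.8, 0.8]
opening: 0.0005
```

Run:
```python
from h import *
np.set_printoptions(precision=4,suppress=True)
s=observe(); print(s['tool_pos'],s['tool_rot'],s['contact_force'],s['torque'],s['time'])
p=read_camera('side'); save(p,'side2')
cv2.imwrite('pics/side2z.png',cv2.resize(cv2.cvtColor(p['img'][160:300,220:360],cv2.COLOR_RGB2BGR),None,fx=4,fy=4,interpolation=cv2.INTER_CUBIC))
p=read_camera('scene'); print(p['camera_matrix'])
cv2.imwrite('pics/s5z.png',cv2.resize(cv2.cvtColor(p['img'][190:240,210:300],cv2.COLOR_RGB2BGR),None,fx=8,fy=8,interpolation=cv2.INTER_CUBIC))
```

```text
[ 0.5148 -0.2964  0.2942] [-3.1371 -0.0034  1.5698] [ 1.0269 -0.8289  0.782 ] [-0.0119 -0.0723 -0.0289] 5.8833
[[513.1148   0.     278.6131]
 [  0.     513.1148 212.4966]
 [  0.       0.       1.    ]]
```

View pics/side2z.png

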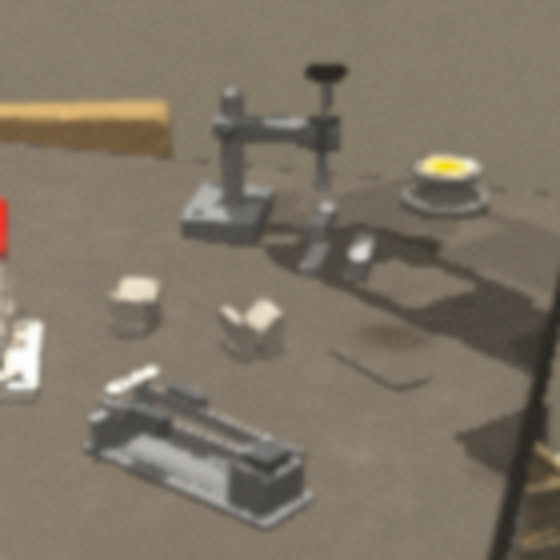

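View pics/s5z.png

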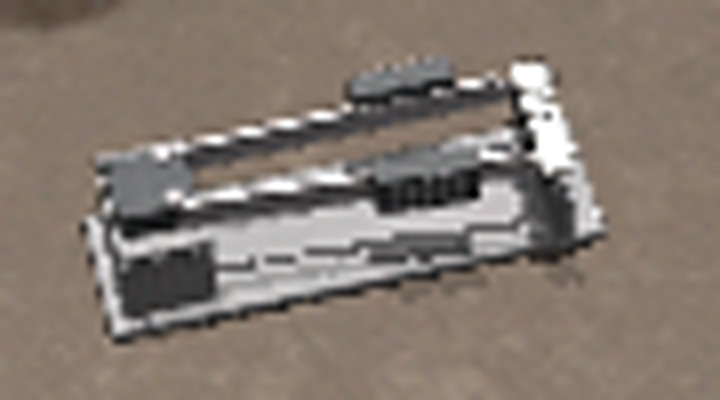

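{"method": "apply_moves", "body": {
  "motion": [
    {"offset":[39,0,0],"rotation":[0,0,0]},
    {"offset":[39,0,0],"rotation":[0,0,0]},
    {"offset":[39,0,0],"rotation":[0,0,0]},
    {"offset":[39,0,0],"rotation":[0,0,0]},
    {"offset":[39,0,0],"rotation":[0,0,0]},
    {"offset":[39,0,0],"rotation":[0,0,0]},
    {"offset":[39,0,0],"rotation":[0,0,0]},
    {"offset":[39,0,0],"rotation":[0,0,0]},
    {"offset":[39,0,0],"rotation":[0,0,0]},
    {"offset":[39,0,0],"rotation":[0,0,0]},
    {"offset":[39,0,0],"rotation":[0,0,0]},
    {"offset":[30,0,0],"rotation":[0,0,0]}
  ],
  "grip": 0
}}

```text
time: 6.98
tool_pos: [0.5081, 0.1767, 0.2733]
tool_rot: [-3.099, -0.011, 1.555]
contact_force: [1.3, -0.8, -0.1]
opening: 0.0759
```

{"method": "apply_moves", "body": {
  "motion": [
    {"offset":[0,0,0],"rotation":[0,0,-0.12]},
    {"offset":[0,0,0],"rotation":[0,0,-0.12]},
    {"offset":[0,0,0],"rotation":[0,0,-0.12]},
    {"offset":[0,0,0],"rotation":[0,0,-0.12]},
    {"offset":[0,0,0],"rotation":[0,0,-0.12]},
    {"offset":[0,0,0],"rotation":[0,0,-0.12]},
    {"offset":[0,0,0],"rotation":[0,0,-0.12]},
    {"offset":[0,0,0],"rotation":[0,0,-0.12]},
    {"offset":[0,0,0],"rotation":[0,0,-0.1]},
    {"offset":[0,0,0],"rotation":[0,0,0]}
  ]
}}

```text
time: 7.82
tool_pos: [0.4994, 0.1849, 0.2544]
tool_rot: [-3.113, -0.07, 2.663]
contact_force: [0.3, 0.0, 0.7]
opening: 0.092
```

Run:
```python
from h import *
np.set_printoptions(precision=4,suppress=True)
s,p=wrist(); save(p,'w2'); print(s['time'],s['tool_pos'],s['tool_rot'],s['contact_force'],s['opening'],s['qpos'])
for q in ['tweezers_mid','tip_left','tip_right','rest','tweezers']:
    r=tip_of(q,p); print(q,[(np.round(x['location'],4),round(x['score'],2),projw(p,x['location'])) for x in r[:3]])
```

```text
7.8167 [0.4994 0.1849 0.2544] [-3.1126 -0.0701  2.6628] [0.312  0.0335 0.7324] 0.09202136535027419 [ 0.2004  0.4203  1.5151  0.0223  1.2791 -0.8998]
tweezers_mid [(array([0.5179, 0.1732, 0.0404]), 0.72, array([284.2057, 231.45  ]))]
tip_left []
tip_right []
rest [(array([0.5192, 0.1688, 0.0019]), 0.9, array([281.9082, 225.4265]))]
tweezers [(array([0.5227, 0.1751, 0.031 ]), 0.96, array([288.0156, 232.269 ]))]
```

View pics/w2.png

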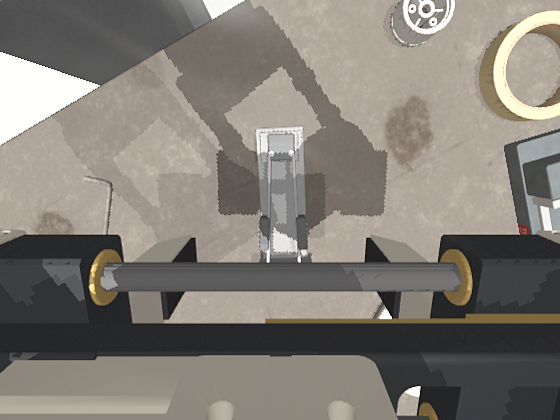

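```bash
cat >> h.py <<'E'
def delta(pos,yaw,s=None):
    s=s or observe(); A=Ro.from_euler('xyz',s['tool_rot']); B=Ro.from_euler('xyz',[np.pi,0,yaw])
    print('off mm',np.round(A.inv().apply(np.array(pos)-s['tool_pos'])*1000,1),'rot',np.round((A.inv()*B).as_rotvec(),4))
E
python3 - <<'E'
from h import *
y=np.radians(153.8); t=np.array([.520,.173]); a=np.array([-np.cos(y),-np.sin(y)])
xy=t+.05*a; delta([*xy,.28],y)
E
```

```text
off mm [-71.4  -0.9 -28.9] rot [-0.0264 -0.0679 -0.026 ]
```

{"method": "apply_moves", "body": {
  "motion": [
    {"offset":[0,0,0],"rotation":[-0.0264,-0.068,-0.026]},
    {"offset":[-20,0,-12],"rotation":[0,0,0]},
    {"offset":[-20,0,-12],"rotation":[0,0,0]},
    {"offset":[-20,0,0],"rotation":[0,0,0]},
    {"offset":[0,0,0],"rotation":[0,0,0]}
  ]
}}

```text
time: 8.53
tool_pos: [0.552, 0.1577, 0.2784]
tool_rot: [-3.138, -0.003, 2.681]
contact_force: [-1.3, 0.4, -0.2]
opening: 0.0919
```

Run:
```python
from h import *
np.set_printoptions(precision=4,suppress=True)
s,p=wrist(); save(p,'w3'); print(s['time'],s['tool_pos'],s['tool_rot'],s['contact_force'],s['opening'],s['qpos'])
for q in ['tweezers_mid','tip_left','tip_right','rest','tweezers']:
    r=tip_of(q,p); print(q,[(np.round(x['location'],4),round(x['score'],2),projw(p,x['location'])) for x in r[:3]])
cv2.imwrite('pics/w3z.png',cv2.resize(cv2.cvtColor(p['img'][60:260,200:380],cv2.COLOR_RGB2BGR),None,fx=3,fy=3,interpolation=cv2.INTER_CUBIC))
```

```text
8.5333 [0.552  0.1577 0.2784] [-3.1382 -0.0025  2.6812] [-1.2991  0.3744 -0.2131] 0.09190743675682166 [ 0.1454  0.4447  1.4042 -0.0014  1.2967 -0.9646]
tweezers_mid [(array([0.52  , 0.1704, 0.0445]), 0.59, array([278.1049, 160.4816]))]
tip_left [(array([0.5692, 0.1588, 0.0373]), 0.81, array([288.6722, 204.6203])), (array([0.521 , 0.1732, 0.0435]), 0.7, array([280.9376, 160.0463]))]
tip_right [(array([0.5556, 0.1389, 0.039 ]), 0.63, array([266.9626, 202.0342])), (array([ 0.5066, -0.0216, -0.001 ]), 0.33, array([135.7873, 215.9262]))]
rest [(array([ 0.517 ,  0.1715, -0.0012]), 0.81, array([278.2251, 153.7637]))]
tweezers [(array([0.5572, 0.1361, 0.0361]), 0.24, array([265.4879, 203.773 ]))]
```

View pics/w3z.png

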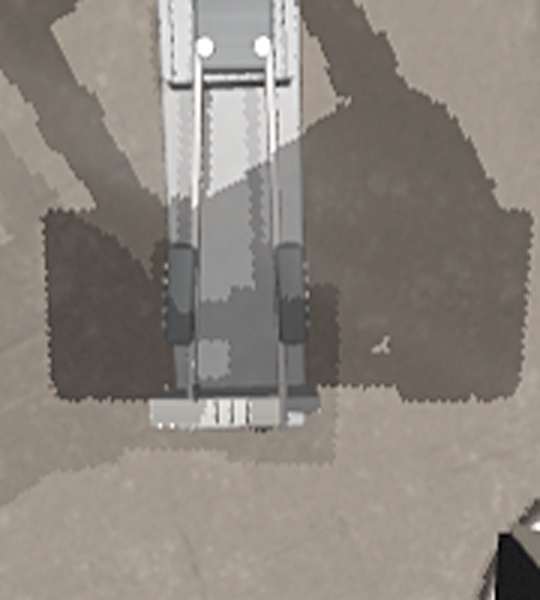

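Run:
```python
from h import *
np.set_printoptions(precision=4,suppress=True)
s,p=wrist()
f=lambda u,v:(u/3+200-1/3,v/3+60-1/3)
P=ray(p,f(235,292),.050); B=ray(p,f(233.5,47),.050); T=ray(p,f(235,412),.05)
print(P,B,T); d=P-B; print(np.degrees(np.arctan2(d[1],d[0])), np.linalg.norm(d)); print(np.linalg.norm(ray(p,f(167,292),.05)-ray(p,f(303,292),.05)),np.linalg.norm(ray(p,f(235,243),.05)-ray(p,f(235,341),.05)))
```

```text
[0.5125 0.1741 0.05  ] [0.4426 0.2082 0.05  ] [0.55   0.1555 0.05  ]
-25.998373160497152 0.07776277241750558
0.04632917379372725 0.033097743432273556
```

Run:
```python
from h import *
np.set_printoptions(precision=4,suppress=True)
p=read_camera('scene'); print(ray(p,(261.4,205),.05))
s,q=wrist(); c=-q['R_'].T@q['t_']; print(c, q['R_'][2])
r=tip_of('tweezers_mid',p); print(r)
delta([.516,.173,.16],np.radians(154))
```

```text
[0.5191 0.1696 0.05  ]
[0.4887 0.1903 0.3708] [ 0.2186 -0.1128 -0.9693]
[{'location': [0.5207, 0.1723, 0.0428], 'score': 0.86}]
off mm [ 35.3  -2.1 118.4] rot [-0.0041 -0.005  -0.0034]
```

{"method": "apply_moves", "body": {
  "motion": [
    {"offset":[18,-1,20],"rotation":[-0.004,-0.005,-0.003]},
    {"offset":[18,-1,20],"rotation":[0,0,0]},
    {"offset":[0,0,25],"rotation":[0,0,0]},
    {"offset":[0,0,25],"rotation":[0,0,0]},
    {"offset":[0,0,20],"rotation":[0,0,0]},
    {"offset":[0,0,0],"rotation":[0,0,0]}
  ]
}}

```text
time: 9.53
tool_pos: [0.5152, 0.175, 0.1669]
tool_rot: [3.137, 0.006, 2.688]
contact_force: [-1.0, -0.1, -0.4]
opening: 0.092
```

Run:
```python
from h import *
np.set_printoptions(precision=4,suppress=True)
s,p=wrist(); save(p,'w4'); print(s['time'],s['tool_pos'],s['tool_rot'],s['contact_force'],s['opening'])
delta([.517,.1725,.088],np.radians(154))
```

```text
9.5333 [0.5152 0.175  0.1669] [3.1373 0.0061 2.6881] [-1.0249 -0.0943 -0.3811] 0.09199504249213497
off mm [-1.5 -2.4 80.6] rot [0.0056 0.0077 0.0004]
```

View pics/w4.png

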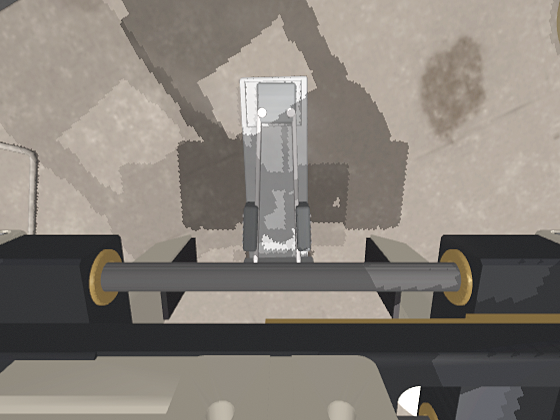

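Run:
```python
from h import *
np.set_printoptions(precision=4,suppress=True)
s,p=wrist()
A=Ro.from_euler('xyz',s['tool_rot'])
for uv,z in [((277.5,226),.05),((276.5,112),.05)]:
    X=ray(p,uv,z); print(X, A.inv().apply(X-s['tool_pos'])*1000)
print(np.linalg.norm(ray(p,(244,226),.05)-ray(p,(311,226),.05)))
```

```text
[0.5167 0.1737 0.05  ] [ -0.4702  -1.6749 118.6453]
[0.4467 0.2073 0.05  ] [ 77.1895  -2.0744 118.0418]
0.04768968921812248
```

{"method": "apply_moves", "body": {
  "motion": [
    {"offset":[-1,-2,10],"rotation":[0.0056,0.0077,0]},
    {"offset":[0,0,20],"rotation":[0,0,0]},
    {"offset":[0,0,20],"rotation":[0,0,0]},
    {"offset":[0,0,0],"rotation":[0,0,0]}
  ]
}}

```text
time: 9.97
tool_pos: [0.5217, 0.1734, 0.1245]
tool_rot: [3.133, 0.012, 2.688]
contact_force: [-1.1, -0.0, 0.3]
opening: 0.0918
```

Run:
```python
from h import *
np.set_printoptions(precision=4,suppress=True)
s=observe(); print(s['tool_pos'],s['tool_rot'],s['contact_force'],s['opening'])
delta([.517,.1735,.088],np.radians(154))
```

```text
[0.5217 0.1734 0.1245] [3.1326 0.0124 2.6881] [-1.0915 -0.0168  0.2787] 0.09181766718978167
off mm [ 4.8 -2.3 36.4] rot [0.0089 0.0124 0.0003]
```

{"method": "apply_moves", "body": {
  "motion": [
    {"offset":[5,-2,0],"rotation":[0.009,0.0124,0]},
    {"offset":[0,0,0],"rotation":[0.002,0.002,0]},
    {"offset":[0,0,15],"rotation":[0.002,0.003,0]},
    {"offset":[0,0,10],"rotation":[0.002,0.003,0]},
    {"offset":[0,0,5],"rotation":[0.0,0.0,0]},
    {"offset":[0,0,0],"rotation":[0,0,0]}
  ]
}}

```text
time: 10.47
tool_pos: [0.5195, 0.1742, 0.0999]
tool_rot: [-3.14, -0.002, 2.688]
contact_force: [-0.7, 0.4, -0.3]
opening: 0.0918
```

Run:
```python
from h import *
np.set_printoptions(precision=4,suppress=True)
s,p=wrist(); save(p,'w5'); print(s['tool_pos'],s['tool_rot'],s['contact_force'],s['opening'])
delta([.517,.1735,.088],np.radians(154))
p=read_camera('scene')
cv2.imwrite('pics/s6z.png',cv2.resize(cv2.cvtColor(p['img'][160:250,190:310],cv2.COLOR_RGB2BGR),None,fx=6,fy=6,interpolation=cv2.INTER_CUBIC))
```

```text
[0.5195 0.1742 0.0999] [-3.1399 -0.002   2.6878] [-0.6661  0.371  -0.2724] 0.09183284328617645
off mm [ 2.2 -1.8 12.4] rot [-0.0013 -0.0014 -0.0001]
```

View pics/w5.png

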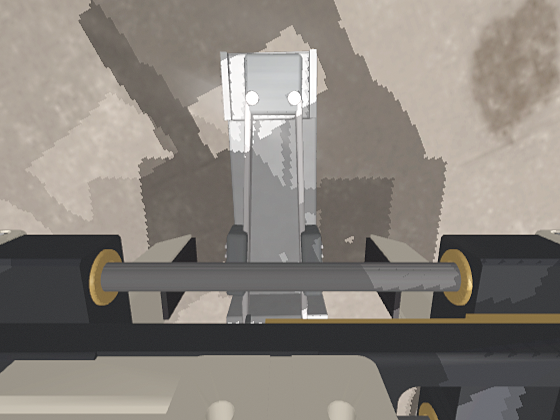

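View pics/s6z.png

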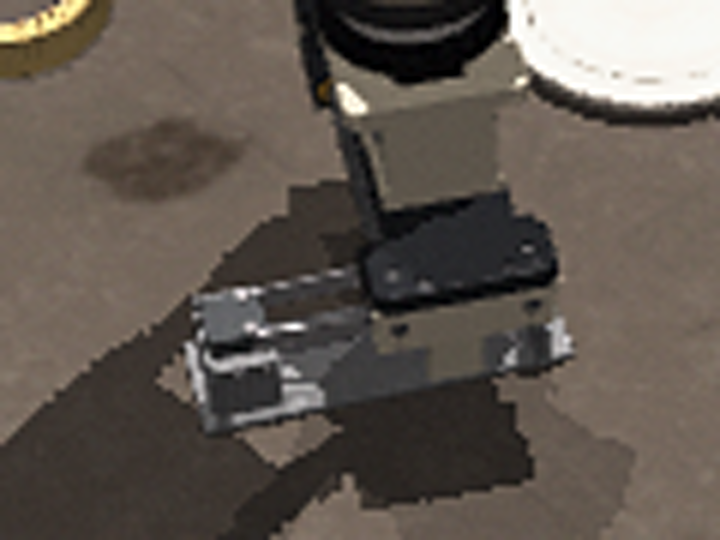

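{"method": "apply_moves", "body": {
  "motion": [
    {"offset":[2,-2,4],"rotation":[0,0,0]},
    {"offset":[0,0,6],"rotation":[0.001,0.001,0]},
    {"offset":[0,0,3],"rotation":[0,0,0]},
    {"offset":[0,0,0],"rotation":[0,0,0]}
  ]
}}

```text
time: 10.9
tool_pos: [0.5176, 0.1734, 0.0882]
tool_rot: [-3.141, 0.0, 2.688]
contact_force: [0.2, -0.3, -0.6]
opening: 0.0917
```

Well placed. Close to about 42 mm first.

{"method": "apply_moves", "body": {
  "motion": [
    {"offset":[0,0,0],"rotation":[0,0,0]},
    {"offset":[0,0,0],"rotation":[0,0,0]},
    {"offset":[0,0,0],"rotation":[0,0,0]},
    {"offset":[0,0,0],"rotation":[0,0,0]},
    {"offset":[0,0,0],"rotation":[0,0,0]},
    {"offset":[0,0,0],"rotation":[0,0,0]},
    {"offset":[0,0,0],"rotation":[0,0,0]},
    {"offset":[0,0,0],"rotation":[0,0,0]}
  ],
  "grip": 0.53,
  "grip_force": 25
}}

```text
time: 11.57
tool_pos: [0.5178, 0.1734, 0.0883]
tool_rot: [-3.141, 0.0, 2.688]
contact_force: [0.3, -0.6, -0.4]
opening: 0.0451
```

Run:
```python
from h import *
np.set_printoptions(precision=4,suppress=True)
s,p=wrist(); save(p,'w6'); print(s['tool_pos'],s['tool_rot'],s['contact_force'],s['torque'],s['opening'])
```

```text
[0.5178 0.1734 0.0883] [-3.1413  0.0005  2.6879] [ 0.3303 -0.6361 -0.3731] [ 0.1225 -0.0762 -0.0023] 0.04508365691245597
```

View pics/w6.png

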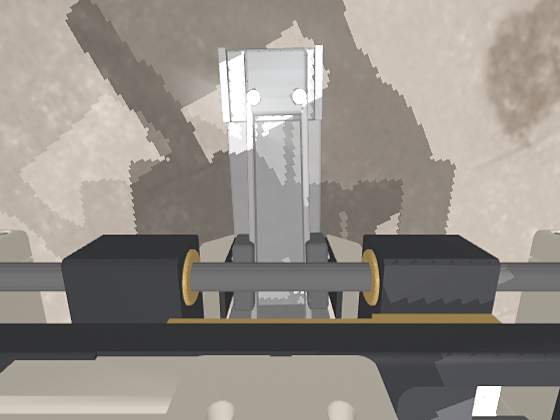

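{"method": "apply_moves", "body": {
  "motion": [
    {"offset":[0,0,0],"rotation":[0,0,0]},
    {"offset":[0,0,0],"rotation":[0,0,0]},
    {"offset":[0,0,0],"rotation":[0,0,0]},
    {"offset":[0,0,0],"rotation":[0,0,0]},
    {"offset":[0,0,-2],"rotation":[0,0,0]},
    {"offset":[0,0,-4],"rotation":[0,0,0]},
    {"offset":[0,0,-8],"rotation":[0,0,0]},
    {"offset":[0,0,-8],"rotation":[0,0,0]},
    {"offset":[0,0,0],"rotation":[0,0,0]}
  ],
  "grip": 0.57,
  "grip_force": 30
}}

```text
time: 12.37
tool_pos: [0.5175, 0.1733, 0.112]
tool_rot: [-3.14, -0.001, 2.688]
contact_force: [0.4, 1.5, -1.0]
opening: 0.0397
```

Run:
```python
from h import *
np.set_printoptions(precision=4,suppress=True)
s,p=wrist(); save(p,'w7'); print(s['tool_pos'],s['tool_rot'],s['contact_force'],s['torque'],s['opening'])
p=read_camera('side')
cv2.imwrite('pics/side7z.png',cv2.resize(cv2.cvtColor(p['img'][200:320,210:350],cv2.COLOR_RGB2BGR),None,fx=5,fy=5,interpolation=cv2.INTER_CUBIC))
```

```text
[0.5175 0.1733 0.112 ] [-3.1404 -0.0008  2.6879] [ 0.3908  1.4507 -0.9929] [ 0.0716 -0.1498 -0.0249] 0.03969583826311315
```

View pics/w7.png

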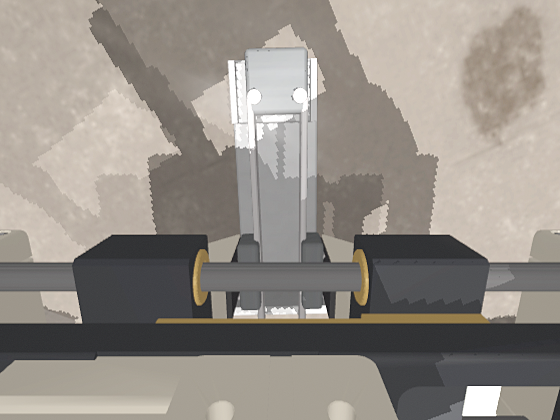

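View pics/side7z.png

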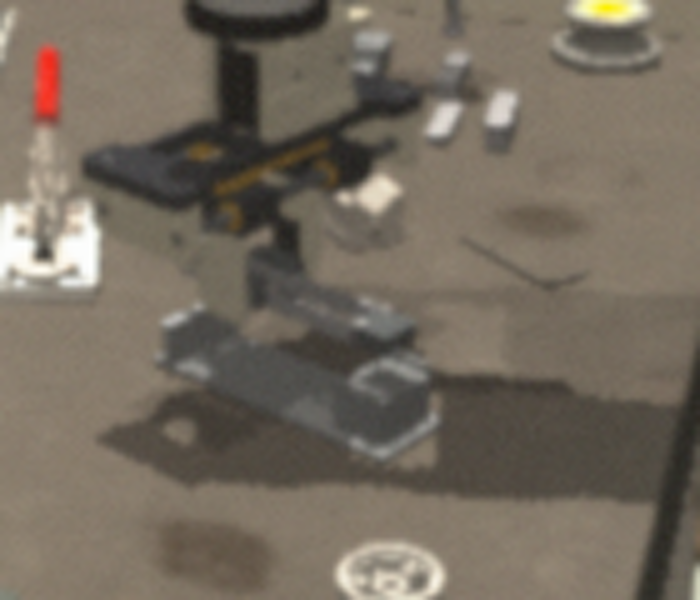

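{"method": "apply_moves", "body": {
  "motion": [
    {"offset":[0,0,-12],"rotation":[0,0,0]},
    {"offset":[0,0,-15],"rotation":[0,0,0]},
    {"offset":[0,0,-18],"rotation":[0,0,0]},
    {"offset":[0,0,-18],"rotation":[0,0,0]},
    {"offset":[0,0,-16],"rotation":[0,0,0]},
    {"offset":[0,0,-8],"rotation":[0,0,0]},
    {"offset":[0,0,0],"rotation":[0,0,0]},
    {"offset":[0,0,0],"rotation":[0,0,0]}
  ]
}}

```text
time: 13.13
tool_pos: [0.5153, 0.1729, 0.199]
tool_rot: [-3.136, -0.007, 2.688]
contact_force: [0.3, -0.3, -0.2]
opening: 0.0396
```

Run:
```python
from h import *
np.set_printoptions(precision=4,suppress=True)
s,p=wrist(); save(p,'w8'); print(s['tool_pos'],s['tool_rot'],s['contact_force'],s['torque'],s['opening'])
for n in ['scene','side']:
    p=read_camera(n); save(p,n+'8')
    for q in ['tweezers_mid','tip_left','tip_right']:
        r=tip_of(q,p); print(n,q,[(np.round(x['location'],4),round(x['score'],2),proj(p,x['location'])) for x in r[:2]])
```

```text
[0.5153 0.1729 0.199 ] [-3.1361 -0.0066  2.6878] [ 0.3192 -0.3235 -0.1863] [ 0.094  -0.0693  0.0327] 0.03964744935599871
scene tweezers_mid [(array([0.5203, 0.1794, 0.1495]), 0.75, array([257.6583, 175.7209]))]
scene tip_left [(array([ 0.6167, -0.0418, -0.0001]), 0.56, array([344.5344, 248.1257]))]
scene tip_right []
side tweezers_mid [(array([0.5136, 0.1705, 0.1501]), 0.63, array([262.729 , 225.2341]))]
side tip_left [(array([0.561 , 0.1607, 0.1493]), 0.55, array([246.8968, 222.2937]))]
side tip_right [(array([0.5602, 0.1414, 0.1501]), 0.48, array([249.5402, 219.51  ])), (array([0.5619, 0.1568, 0.1467]), 0.37, array([247.084 , 222.6391]))]
```

View pics/w8.png

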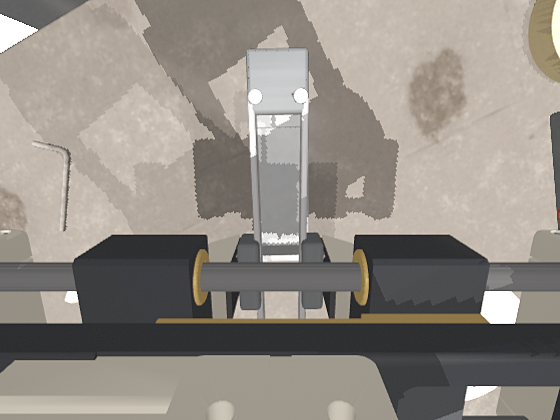

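View pics/scene8.png

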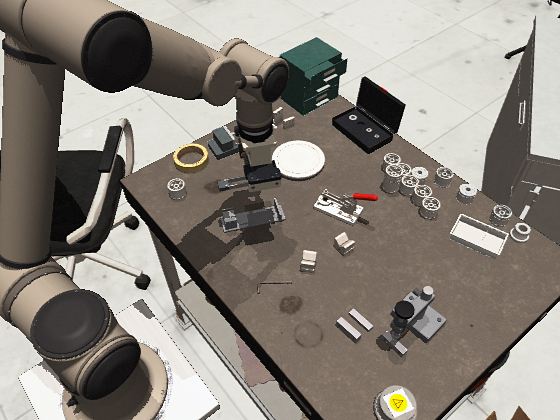

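View pics/side8.png

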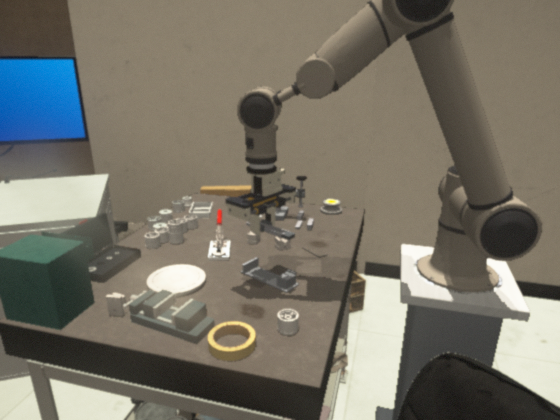

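Run:
```python
from h import *
np.set_printoptions(precision=4,suppress=True)
for n in ['scene','side']:
    p=read_camera(n); print(n,-p['R'].T@p['t'],p['R'][2],p['camera_matrix'][0,0])
```

```text
scene [ 0.0217 -0.5342  1.0487] [ 0.3962  0.5041 -0.7674] 513.1148287853807
side [0.2044 1.1463 0.5686] [ 0.25   -0.8993 -0.3589] 421.31823437164695
```

Run:
```python
import cv2,numpy as np
ims=[cv2.resize(cv2.imread(f'pics/{n}.png')[80:330,210:346],None,fx=2.8,fy=2.8,interpolation=cv2.INTER_CUBIC)[:, :265*2] for n in ['w5','w8']]
o=np.hstack(ims); print(o.shape); o=o[:600,:800]; cv2.imwrite('pics/cmp.png',o)
```

```text
(700, 762, 3)
```

View pics/cmp.png

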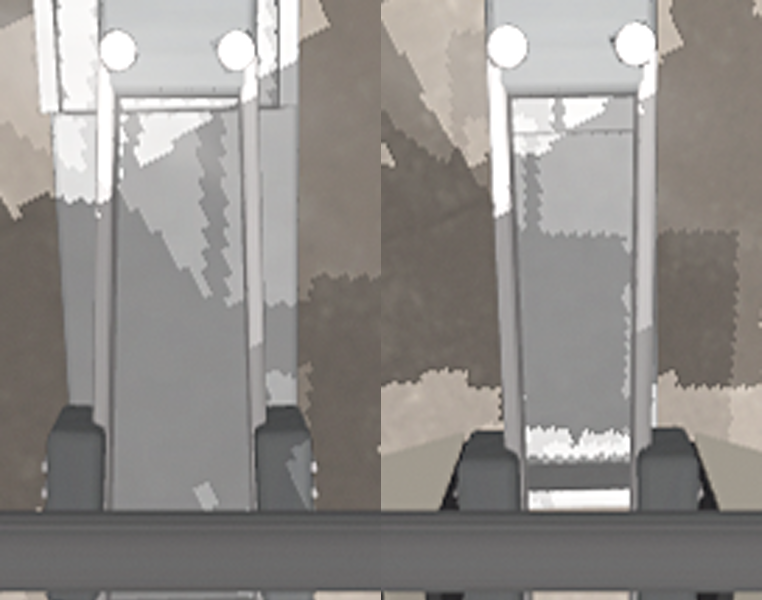

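Run:
```python
import cv2,numpy as np
for n,r in [('w5',(205,265)),('w8',(215,265))]:
    im=cv2.imread(f'pics/{n}.png')[r[0]:r[1],220:335]; cv2.imwrite(f'pics/{n}q.png',cv2.resize(im,None,fx=6.9,fy=6.9,interpolation=cv2.INTER_CUBIC))
    im=cv2.imread(f'pics/{n}.png')[285:325,220:335]; cv2.imwrite(f'pics/{n}f.png',cv2.resize(im,None,fx=6.9,fy=6.9,interpolation=cv2.INTER_CUBIC))
a=[cv2.imread(f'pics/{n}.png') for n in ('w5q','w8q')]; cv2.imwrite('pics/q.png',np.vstack(a)[:, :793][:600+200])
a=[cv2.imread(f'pics/{n}.png') for n in ('w5f','w8f')]; cv2.imwrite('pics/f.png',np.vstack(a))
```

```text
(no output)
```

View pics/f.png

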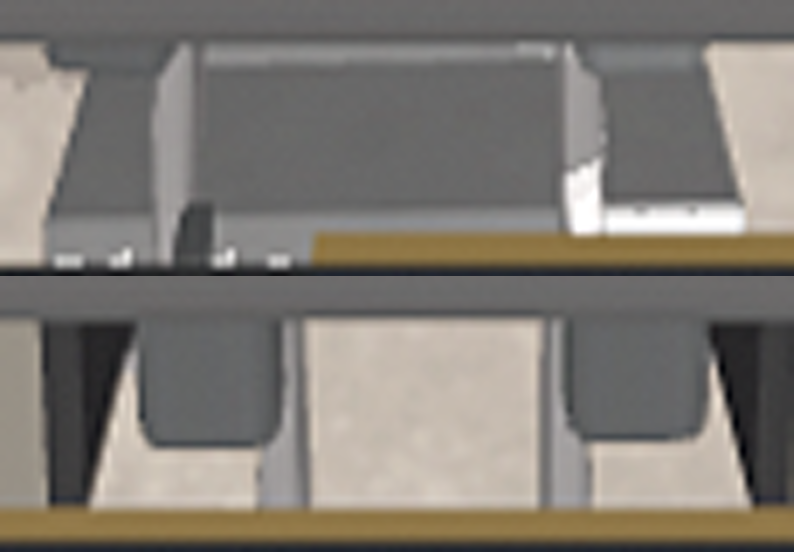

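View pics/q.png

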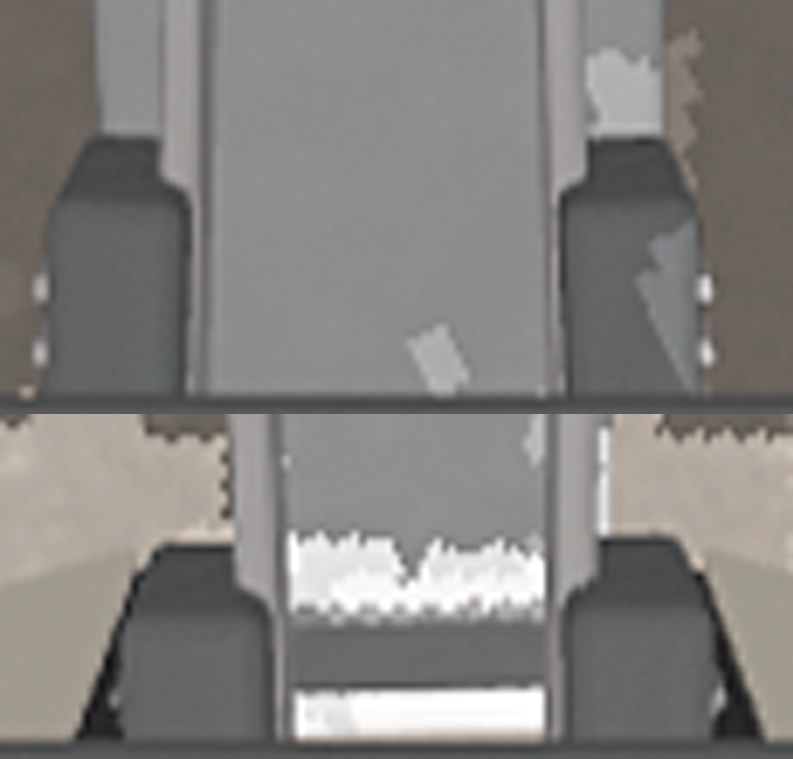

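```bash
cat > m.py <<'E'
from h import *
np.set_printoptions(precision=2,suppress=True)
p=read_camera('wrist'); T=p['tool_from_camera']; K=p['camera_matrix']
def tp(u,v,z):
    d=T[:3,:3]@np.linalg.inv(K)@np.array([u,v,1.]); o=T[:3,3]; return (o+d*(z-o[2])/d[2])*1000
E
python3 - <<'E'
from m import *
g=lambda x,y,r0:(220+(x+.5)/6.9-.5, r0+(y+.5)/6.9-.5)
def w(name,pts,z):
    a=tp(*pts[0],z); b=tp(*pts[1],z); print(name,a,b,'w',np.linalg.norm(a-b), 'xmid',(a+b)[0]/2)
for z5,z8 in [(.0499,.0383)]:
    w('w5 pad outer rear',[g(50,300,205),g(697,300,205)],z5)
    w('w5 pad inner rear',[g(188,300,205),g(563,300,205)],z5)
    w('w5 blade inner y300',[g(208,300,205),g(548,300,205)],z5)
    w('w5 blade inner front',[g(192,150,285),g(566,150,285)],z5)
    w('w8 pad outer rear',[g(121,270,215),g(715,270,215)],z8)
    w('w8 pad inner rear',[g(272,270,215),g(566,270,215)],z8)
    w('w8 pad outer front',[g(142,110,285),g(707,110,285)],z8)
    w('w8 pad inner front',[g(282,110,285),g(568,110,285)],z8)
    w('w8 padfront end',[g(142,168,285),g(707,164,285)],z8)
    w('w8 pad rear end',[g(142,190,215),g(707,190,215)],z8)
    w('w8 pins',[(255,96),(301,96)],z8)
    w('w5 pins',[(252.1,98),(294.5,98)],z5)
E
```

```text
w5 pad outer rear [ 10.63 -25.78  49.9 ] [10.6  20.07 49.9 ] w 45.84631080561053 xmid 10.613559505812574
w5 pad inner rear [ 10.62 -16.    49.9 ] [10.61 10.58 49.9 ] w 26.572411005741994 xmid 10.613468684399802
w5 blade inner y300 [ 10.62 -14.58  49.9 ] [10.61  9.51 49.9 ] w 24.092290291791016 xmid 10.613356032071364
w5 blade inner front [-21.46 -16.59  49.9 ] [-21.48  11.31  49.9 ] w 27.90439329523059 xmid -21.47133161991713
w8 pad outer rear [ 12.6  -19.11  38.3 ] [12.57 19.74 38.3 ] w 38.845447058890755 xmid 12.585890204673131
w8 pad inner rear [12.59 -9.23 38.3 ] [12.58 10.   38.3 ] w 19.226525021752394 xmid 12.585848644072952
w8 pad outer front [-11.07 -18.52  38.3 ] [-11.09  19.99  38.3 ] w 38.51211946371745 xmid -11.081827988796096
w8 pad inner front [-11.08  -8.98  38.3 ] [-11.09  10.52  38.3 ] w 19.494625392216495 xmid -11.08184686851646
w8 padfront end [-15.54 -18.67  38.3 ] [-15.25  20.13  38.3 ] w 38.79785986101373 xmid -15.390427441813591
w8 pad rear end [ 18.17 -17.55  38.3 ] [18.14 19.03 38.3 ] w 36.58105935310602 xmid 18.15360616781017
w8 pins [79.89 -9.6  38.3 ] [79.87  8.66 38.3 ] w 18.259897167955984 xmid 79.8806707625192
w5 pins [ 80.1  -11.77  49.9 ] [80.09  6.58 49.9 ] w 18.354220458378432 xmid 80.09660188623823
```

{"method": "apply_moves", "body": {
  "motion": [
    {"offset":[0,0,-4],"rotation":[-0.003,0,0]},
    {"offset":[0,0,-4],"rotation":[-0.003,-0.007,0]},
    {"offset":[0,0,0],"rotation":[0,0,0]},
    {"offset":[0,0,0],"rotation":[0,0,0]},
    {"offset":[0,0,0],"rotation":[0,0,0]},
    {"offset":[0,0,0],"rotation":[0,0,0]}
  ],
  "grip": 0.5735
}}

```text
time: 14.23
tool_pos: [0.5156, 0.173, 0.2085]
tool_rot: [3.14, 0.002, 2.688]
contact_force: [-0.7, 0.1, -0.5]
opening: 0.0395
```

Run:
```python
from m import *
s=observe(); print(s['tool_pos']*1000,s['tool_rot'],s['opening']*1000,s['time'])
save(p,'w9'); print(observe()['opening']*1000)
a=[cv2.resize(cv2.imread(f'pics/{n}.png')[230:322,220:335],None,fx=3.4,fy=6,interpolation=cv2.INTER_CUBIC) for n in ('w6','w9')]
cv2.imwrite('pics/q69.png',np.hstack(a))
```

```text
[515.64 172.99 208.42] [3.14 0.   2.69] 39.125350985369856 14.2833
39.125350985369856
```

View pics/q69.png

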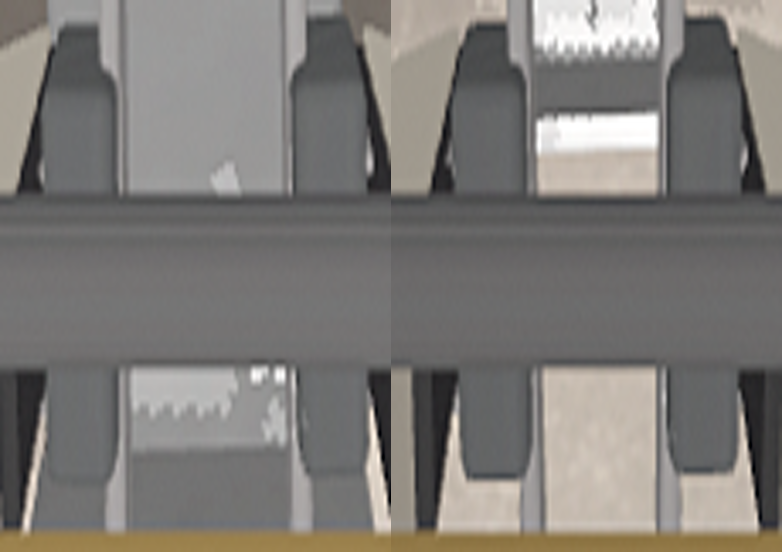

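```bash
cat > e.py <<'E'
from m import *
def edges(n,r):
    g=cv2.cvtColor(cv2.imread(f'pics/{n}.png'),cv2.COLOR_BGR2GRAY).astype(float)[r]
    d=np.diff(g)
    def sub(i):
        w=np.abs(d[i-1:i+2]); return (np.arange(i-1,i+2)*w).sum()/w.sum()+.5
    # left pad inner: scan from left pad interior (col 245) rightwards to first strong rise; right: from col 316 leftwards
    L=next(i for i in range(247,275) if d[i]>12 and d[i]>=d[i+1]); R=next(i for i in range(316,285,-1) if -d[i]>12 and -d[i]>=-d[i-1])
    return sub(L),sub(R)
for n,z in [('w5',.0499),('w6',.0383),('w8',.0383),('w9',.0383)]:
    xs=[];ws=[]
    for r in list(range(242,258))+list(range(292,305)):
        try: l,q=edges(n,r)
        except StopIteration: continue
        a=tp(l,r,z);b=tp(q,r,z); xs.append((a+b)[0]/2); ws.append(b[1]-a[1])
    xs=np.array(xs);ws=np.array(ws); 
    k=np.ones(len(xs),bool)
    for _ in range(4):
        c=np.polyfit(xs[k],ws[k],1); e=ws-np.polyval(c,xs); k=abs(e)<max(.3,2*np.std(e[k]))
    print(n,'n',k.sum(),'slope',round(-c[0],4),'w@mid(1.4)',round(np.polyval(c,1.4),2),'w@10',round(np.polyval(c,10),2),'rms',round(np.std(e[k]),3), 'xs',xs[k].min().round(1),xs[k].max().round(1))
E
python3 e.py
```

```text
w5 n 18 slope 0.0563 w@mid(1.4) 26.24 w@10 25.76 rms 0.235 xs -13.8 13.8
w6 n 24 slope 0.0562 w@mid(1.4) 23.66 w@10 23.18 rms 0.056 xs -11.9 17.3
w8 n 27 slope 0.014 w@mid(1.4) 18.75 w@10 18.63 rms 0.212 xs -12.9 17.3
w9 n 27 slope -0.0005 w@mid(1.4) 18.28 w@10 18.29 rms 0.119 xs -12.9 17.7
```

Run:
```python
from h import *
o=[]
for i in range(16):
    read_camera('wrist'); s=observe(); o.append(s['opening']*1000)
print(np.round(o,2),np.mean(o),np.std(o),s['time'],s['tool_pos'],s['tool_rot'])
```

```text
[39.34 39.63 39.35 39.15 39.18 39.11 39.36 38.97 39.27 39.32 39.4  39.4
 39.47 39.55 39.41 39.47] 39.33608545139644 0.16448586784284827 15.1333 [0.51564334 0.17298397 0.20835659] [3.14017648e+00 1.49181120e-03 2.68778862e+00]
```

Run:
```python
from h import *
p=read_camera('scene'); q=read_camera('side'); s=observe(); print(s['time'],s['tool_pos'],s['opening'],s['contact_force'])
for n in ['tweezers_mid','tip_left','tip_right']:
    print(n,[(np.round(x['location'],3),round(x['score'],2)) for x in tip_of(n,q)[:2]])
a=[cv2.resize(cv2.cvtColor(i,cv2.COLOR_RGB2BGR),(400,300),interpolation=cv2.INTER_CUBIC) for i in (p['img'][130:250,180:340],p['img'][270:390,320:480],q['img'][180:300,180:340])]
a.append(a[0]*0); cv2.imwrite('pics/fin.png',np.vstack([np.hstack(a[:2]),np.hstack(a[2:])]))
```

```text
15.2333 [0.51566235 0.17298799 0.20834609] 0.039241536416942016 [-0.43864758 -1.10870698 -0.85220576]
tweezers_mid [(array([0.518, 0.171, 0.157]), 0.7)]
tip_left [(array([0.564, 0.157, 0.158]), 0.71)]
tip_right [(array([0.561, 0.142, 0.16 ]), 0.69)]
```

View pics/fin.png

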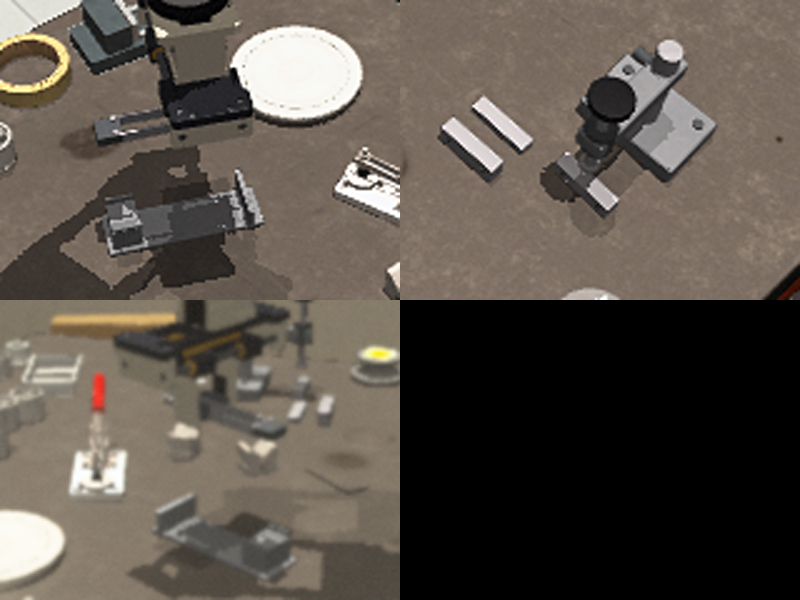

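The picture shows the tweezers level in the air above the rest, the button back up, and the parallels where they were. The network puts the tips about 15 mm apart.

```bash
python3 -c "
from cell import hand_in; print(hand_in())"
```

```text
the job is handed in; nothing more can be done
None
```

The gauge read 16 mm, and I handed the job in with the tweezers held at a tip gap of about 16 mm, their underside about 15 cm above the plate. I could not read the pointer on the scale itself, because the gripper hid it from every camera; the gap comes from indirect measures.

- **Gauging:** I pressed the button with the closed fingertips until the foot stopped after about 26 mm of travel, which is the 16 mm parallel. The network's identification of the part under the foot agreed. I held it there for about 1.5 s at roughly 5–10 N (17.6 N briefly at first contact). In the pictures afterwards the button was back up and the parallels had not visibly moved.
- **Tweezers:** I gripped them by the pads, lifted them, and squeezed to a finger opening averaging 39.3 mm over 16 readings, each about ±0.2 mm. The width given for a 16 mm gap is 39.4 mm, so the opening puts the gap at about 15.9 mm.
- **Other checks of the gap:** Wrist-camera measurements of the blades before the final small squeeze gave 16.0 to 17.1 mm, and the last wrist picture agreed with the 39.3 mm opening. The network's tip points in the final side view were about 15 mm apart, but each is only good to about 4 mm.

The clock stood at about 15 s at hand-in. The last readings showed the arm steady.

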